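# Thread a planter's wheel axle through both bearers and hold it for the far wheel

## Robot

A 6-joint arm with a two-finger parallel gripper is mounted at the origin on the work surface. World frame = base frame: x ahead of the robot, y to its left, z up, the work surface at z = 0. Lengths are in m, angles in rad, forces in N, time in s.
With the tool pointing down it reaches from about 0.375 to 0.9 m from the base axis. Payload 3.1 kg.
Tool frame: the origin (TCP) lies between the finger pads, 19 mm behind the fingertips; this is the grasp point; y points along the fingers, x is the direction in which the jaws open and shut, and the axes are right-handed (so a half turn about y gives the same grasp; the last joint's range is limited). The gripper opens to 87 mm and grips with 3 to 60 N. Pads are 19 mm wide; open, the fingers measure 117 mm over their backs; the gripper's body (75 mm by 190 mm) begins 51 mm behind the grasp point.
Start: joints at [0.965, 0.527, 1.433, -0, 1.181, -0.178], TCP at [0.259, 0.569, 0.241] pointing down, gripper open.
Joint ranges: [-3.08, 3.08], [-0.75, 2.2], [0.22, 2.44], [-1.43, 4.57], [0, 2.65], [-2.85, 2.85]. Speed limits (rad/s): [2.79, 2.79, 3.14, 3.14, 3.14, 3.14].

## Interface

Orientations are given as a unit quaternion [x, y, z, w].
In Python, from rig import robot gives the robot as it stands.
- The arm moves only by the tool carry_out, never from a script. Its argument "moves" is a list of rows, each a list of 7 numbers: the opening, from 0 (shut) to 1 (fully open), then the shift along the tool's x, y, z in cm, then the turn, a rotation vector about the tool's x, y, z in rad. In form: [[grip, x, y, z, rx, ry, rz], ...]. A call has 1 to 20 rows; each row is the pose to reach, as a shift and turn from the pose commanded when the call began, along the tool's axes at that moment; what a row does not reach only later rows make up. A row lasts 1/10 s, in which the tool goes at most 50 mm and 8.59 degrees, less where a joint would pass 70% of its speed; a pose out of reach is approached as far as the arm can. A call with a gripper value outside its range is refused whole. The fingers move at their own pace and stop on an object; "force" is the grip in N (left out, the last holds). Time passes only in rows, so rows that repeat a pose let the fingers close. It gives the time, the measured TCP pose, the force and the opening at its end, in the units of the state.
- robot.get_obs(): the state, without advancing time (a new reading comes with each control period).
- robot.camera(name): name is "scene" or "top" or "wrist"; returns the picture (384x512x3 uint8, red, green, blue); there is no depth.
- robot.camera_params(name): a dict with "fx", "fy", "cx", "cy" (pixels), "k1" (the pictures are not rectified: a ray, as slopes to the right and down, at radius r is drawn at 1 + k1 r^2 times it, then the intrinsics apply), "extrinsics" (4x4, takes a point from camera to world coordinates); the wrist camera has in their place "mount" (4x4, takes a point from camera to tool coordinates, whose origin is the TCP and whose axes are the tool frame's). Camera axes: x right, y down, z forward; pixel columns grow to the right and rows downward; lengths in m; the calibration is good to about 2 mm. A picture is of the moment at which its call begins: read the wrist's pose just before it. camera_params takes no time and is no camera call.
- robot.hand_in(): hands the job in, once; it reports no verdict.
The state is a dict: "time": time; "q": joint angles; "joint_velocities": joint speeds; "joint_torque": joint torques, N m; "position": TCP position; "tool_rot": TCP orientation; "ft_force": force on the tool from outside, world axes, zero at the start; "moment": the same for the moment, N m; "grip_width": finger opening in m.
Only numpy, scipy, OpenCV 4.12 (cv2) and the standard library are available. Lean on these libraries where they do the work, as an engineer would, in place of code of your own. Each camera call takes 0.05 s, during which the arm holds its last target.

## Task

The rolling planter box lies upside down on the bench and still needs its second axle: take the axle from the notched rest and thread it, plain end first and from whichever side suits you, through the empty brass bushing in one bearer, across the gap and through the bushing in the other bearer, until its red collar sits against the bearer. Finish while holding it there by the short stub behind the collar, still gripped, so that I can knock the wheel on the far end. Leave the two loose wheels and the glue bottle where they are.

Things in the scene. Friction and masses are not known exactly. Their poses are not given: they have to be found in the camera images.
- cart: Upturned planter box, 300 (x) by 160 mm (y), fixed, floor boards on top at 87 mm; origin on the bench under its centre, z up. Along each side a darker bearer, 24 mm thick, outer face at y = -80 or +80 mm, top at 131 mm. At x = +100 mm an axle with two 80 mm wheels is fitted (to 125 mm either side, tops at 151 mm). At x = -100 mm, nearer the robot, are two empty bushings.
- bore_right (a point): Centre of the outer mouth of the empty brass bushing in the bearer at y = -80 mm of the box (robot's right), 111 mm above the bench, in the bearer's outer face; axes as the box's: +y leads in, across an empty gap of 112 mm and through the other bushing. Each is 24 mm long with a 15 mm bore, countersunk at both ends to 22 mm over 5 mm; flange 32 mm wide, flush.
- bore_left (a point): Centre of the outer mouth of the like bushing in the bearer at y = +80 mm of the box (robot's left), 111 mm above the bench, in the outer face, 160 mm from bore_right; axes as the box's: -y leads in.
- axle: Straight aluminium axle, 12 mm thick, 275 mm long, about 0.075 kg, red collar 28 mm wide near one end. Origin on its axis at the collar's front face; x points along it to the plain end at +215 mm (chamfered). Collar from x = -8 to 0, bare stub behind it from -8 to -60 mm. Starts level in the rest, axis at 40 mm, any roll. Centre of mass near x = +70 mm: held by the stub, the plain end may sag.
- axle_tip (a point): Middle of the axle's plain end, at x = +215 mm of the axle; axes as the axle's.
- axle_stub (a point): On the axle's axis, middle of the 52 mm stub behind the collar (x = -34 mm of the axle): the place to hold it at the end.
- rest: Fixed wooden rest, left or right of the box: plywood base 185 x 40 mm, 12 mm thick, two notched posts 16 mm thick, 130 mm apart, 46 mm high, in which the axle lies. Origin on the bench under its middle, x along the axle to its plain end. The axle's stub overhangs the bench freely, its middle 119 mm behind the origin (-x).
- tray: Fixed blue parts tray, 220 x 130 mm, 30 mm high, on the other side of the box from the rest, with the two loose wheels in it; origin on the bench under its centre.
- wheel_a: Loose dark wooden wheel, 80 mm across, 24 mm thick, flat in the tray; origin at the centre of its underside. Not to be moved.
- wheel_b: Second loose wheel, like the first. Not to be moved.
- glue: White glue bottle, 62 mm across, 170 mm high, standing beside the fitted wheels; origin under its centre. Not to be moved.

How it is judged:
By the outcome, as a careful person would: the job done as asked, in the order asked, and still so for the second after the job is handed in, while the arm keeps its last pose, push and grip.
It also fails if it takes over 56 s, if anything falls off the work surface, if the arm or the gripper's body presses on something with over 40 N, if the wrist force passes 120 N, or if a joint passes its speed limit or range.

## Working session

There is one attempt and no reset: what is moved stays moved. The work goes in short steps, Python scripts to look and compute and a tool call to move; the robot and the scene stay as the last step left them, time stands still between calls to the robot, and variables do not carry over. Pictures are saved under pics/ and viewed, and the job is handed in when it is done.

Besides the shell and the picture viewer there is one more tool, called after "Emit:" as a command line: name --pt "numbers of a row" for each row, then --argument value for the rest. carry_out: Moves the arm, as the interface text tells. Its arguments: {"type":"object","properties":{"moves":{"type":"array"},"force":{"type":"number"}},"required":["moves"]}

```bash
ls; mkdir -p pics; python3 - <<'E'
from rig import robot
import cv2,numpy as np
np.set_printoptions(precision=4,suppress=True)
o=robot.get_obs();print(o)
for n in ["scene","top","wrist"]:
    im=robot.camera(n);cv2.imwrite(f"pics/{n}0.png",im[:,:,::-1]);print(n,robot.camera_params(n))
E
```

```text
pics
{'time': 0.0, 'q': array([ 0.9645,  0.5285,  1.4339, -0.    ,  1.1814, -0.1785]), 'joint_velocities': array([ 0.001 , -0.    , -0.0016,  0.0005,  0.0005,  0.0011]), 'joint_torque': array([ -0.0007, -44.0036, -17.6595,   0.0634,   0.0582,  -0.0002]), 'position': array([0.2589, 0.5681, 0.2403]), 'tool_rot': array([ 0.595 ,  0.3818, -0.3832, -0.5944]), 'ft_force': array([-0.1978,  0.0877,  0.176 ]), 'moment': array([0.0148, 0.0044, 0.0067]), 'grip_width': 0.08711597911502997}
scene {'fx': 497.73141899718206, 'fy': 497.73141899718206, 'cx': 257.38881407628884, 'cy': 186.87109825546574, 'k1': -0.19770425724706825, 'extrinsics': array([[-0.8718,  0.3713, -0.3194,  1.0328],
       [ 0.4895,  0.6359, -0.5967,  0.8128],
       [-0.0185, -0.6766, -0.7361,  1.0867],
       [ 0.    ,  0.    ,  0.    ,  1.    ]])}
top {'fx': 357.57533001863425, 'fy': 357.57533001863425, 'cx': 258.7542662249001, 'cy': 193.70959517927707, 'k1': 0.007463589378939649, 'extrinsics': array([[-0.0057, -0.9924,  0.1228,  0.4981],
       [-0.9999,  0.007 ,  0.0097,  0.0173],
       [-0.0105, -0.1227, -0.9924,  1.0149],
       [ 0.    ,  0.    ,  0.    ,  1.    ]])}
wrist {'fx': 313.9625354879766, 'fy': 313.9625354879766, 'cx': 254.36738375109866, 'cy': 192.94745464438193, 'k1': -0.02375749275438806, 'mount': array([[ 1.    , -0.0008,  0.0005,  0.0003],
       [-0.0007, -0.2836,  0.9589, -0.1431],
       [-0.0006, -0.9589, -0.2836,  0.0777],
       [ 0.    ,  0.    ,  0.    ,  1.    ]])}
```

View pics/scene0.png

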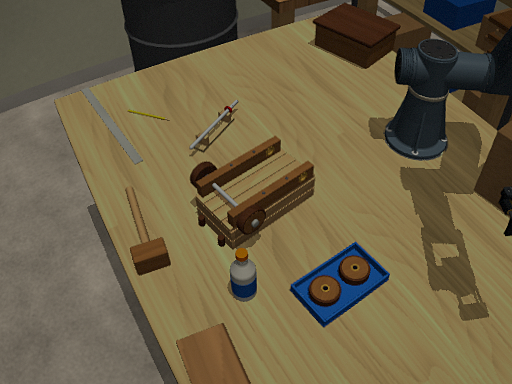

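View pics/top0.png

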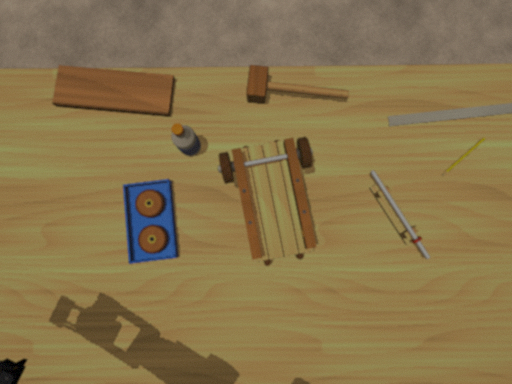

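View pics/wrist0.png

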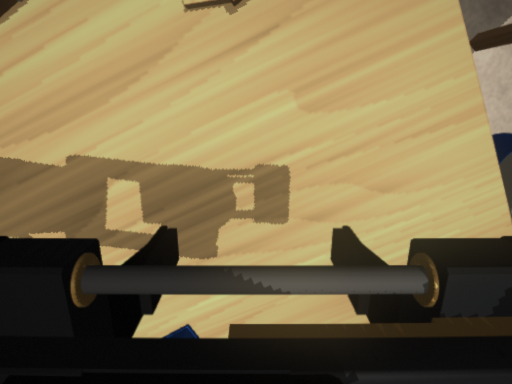

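```bash
cat > h.py <<'E'
import cv2,numpy as np
from scipy.spatial.transform import Rotation as R
np.set_printoptions(precision=4,suppress=True)
from rig import robot
def params(n):return robot.camera_params(n)
def ext(n,obs=None):
    p=params(n)
    if 'extrinsics' in p:return p,np.array(p['extrinsics'])
    obs=obs or robot.get_obs()
    T=np.eye(4);T[:3,:3]=R.from_quat(obs['tool_rot']).as_matrix();T[:3,3]=obs['position']
    return p,T@np.array(p['mount'])
def proj(n,P,obs=None,E=None):
    p,Ex=ext(n,obs)
    if E is not None: Ex=E
    P=np.atleast_2d(P);c=(P-Ex[:3,3])@Ex[:3,:3]
    s=c[:,:2]/c[:,2:];r2=(s**2).sum(1,keepdims=True);s=s*(1+p['k1']*r2)
    return s*[p['fx'],p['fy']]+[p['cx'],p['cy']]
def ray(n,uv,obs=None):
    p,Ex=ext(n,obs);uv=np.atleast_2d(np.array(uv,float))
    d=(uv-[p['cx'],p['cy']])/[p['fx'],p['fy']];s=d.copy()
    for _ in range(30): s=d/(1+p['k1']*(s**2).sum(1,keepdims=True))
    v=np.c_[s,np.ones(len(s))]@Ex[:3,:3].T
    return Ex[:3,3],v
def onz(n,uv,z,obs=None):
    o,v=ray(n,uv,obs);z=np.asarray(z,float)
    return o+v*((z-o[2])/v[:,2])[:,None]
def crop(im,u0,v0,u1,v1,s,name):
    c=cv2.resize(im[v0:v1,u0:u1],None,fx=s,fy=s,interpolation=cv2.INTER_CUBIC)
    for u in range((u0+9)//10*10,u1,10):
        cv2.line(c,((u-u0)*s,0),((u-u0)*s,6 if u%50 else 14),(0,255,0),1)
        if u%50==0: cv2.putText(c,str(u),((u-u0)*s,26),0,.4,(0,255,0),1)
    for v in range((v0+9)//10*10,v1,10):
        cv2.line(c,(0,(v-v0)*s),(6 if v%50 else 14,(v-v0)*s),(0,255,0),1)
        if v%50==0: cv2.putText(c,str(v),(16,(v-v0)*s+4),0,.4,(0,255,0),1)
    cv2.imwrite('pics/'+name,c)
E
python3 - <<'E'
from h import *
t=cv2.imread('pics/top0.png');s=cv2.imread('pics/scene0.png')
crop(t,210,130,330,275,4,'t_box.png');crop(t,355,160,445,270,5,'t_axle.png')
crop(s,180,90,330,250,4,'s_box.png')
E
```

```text
(no output)
```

View pics/t_box.png

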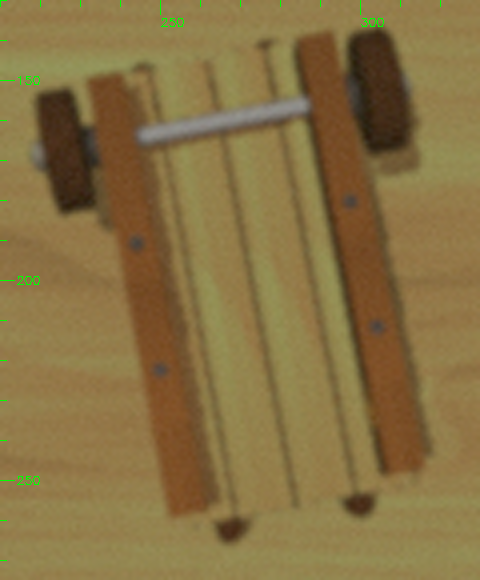

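View pics/t_axle.png

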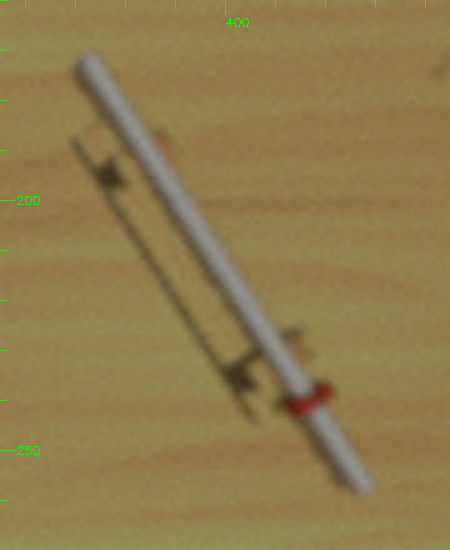

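View pics/s_box.png

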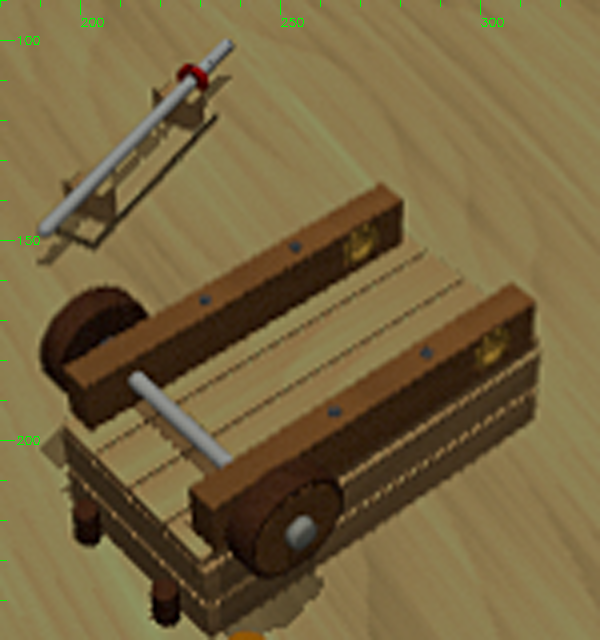

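```bash
python3 - <<'E'
from h import *
from scipy.optimize import least_squares
B=np.array([[150,80],[150,56],[-150,80],[-150,56],[150,-56],[150,-80],[-150,-56],[-150,-80]])/1000
B=np.c_[B,np.full(8,.131)]
T=np.array([[88,80],[122,72],[172,517],[212,508],[300,40],[335,32],[384,475],[424,468]])/4+[210,130]
Bs=np.r_[B,[[-.1,.08,.111],[-.1,-.056,.111]]]
S=np.array([[216,510],[192,490],[535,302],[516,284],[90,390],[66,375],[403,202],[382,184],[492,346],[362,243]])/4+[180,90]
def w(p,P):
    c,s=np.cos(p[2]),np.sin(p[2]);return np.c_[p[0]+c*P[:,0]-s*P[:,1],p[1]+s*P[:,0]+c*P[:,1],P[:,2]]
for mode in 'both','top','scene':
    f=lambda p:np.r_[(proj('top',w(p,B))-T).ravel()*(mode!='scene'),(proj('scene',w(p,Bs))-S).ravel()*(mode!='top')]
    r=least_squares(f,[.55,.03,.15]);print(mode,r.x,np.abs(r.fun).max(),r.fun.reshape(-1,2).T.round(1) if mode=='both' else '')
    print(w(r.x,np.array([[-.1,-.08,.111],[-.1,.08,.111]])))
# axle
tip=np.array([86,62])/5+[355,160]; st=np.array([364,486])/5+[355,160]; col=np.array([310,398])/5+[355,160]
print(onz('top',[tip,st,col],[.04,.04,.04]))
tip=np.array([46,228])/4+[180,90]; st=np.array([229,46])/4+[180,90]; col=np.array([192,77])/4+[180,90]
print(onz('scene',[tip,st,col],[.04,.04,.04]))
print(R.from_quat(robot.get_obs()['tool_rot']).as_matrix())
E
```

```text
both [ 0.597  -0.0085  0.195 ] 5.443041119647546 [[-2.4 -1.6 -0.  -0.4 -2.9 -2.4  1.7  1.3 -3.6 -3.6  2.8  1.4 -4.3 -3.6
   2.1  1.8  0.  -0.6]
 [-3.5 -3.4  5.2  5.4 -4.1 -4.   4.4  4.2  1.7  1.1 -3.  -3.   1.2 -0.1
  -2.9 -2.5 -0.1 -0.2]]
[[ 0.5144 -0.1064  0.111 ]
 [ 0.4834  0.0506  0.111 ]]
top [ 0.5988 -0.0105  0.1839] 4.694361543985565 
[[ 0.5151 -0.1075  0.111 ]
 [ 0.4858  0.0498  0.111 ]]
scene [ 0.5957 -0.0058  0.2114] 3.4224761400973307 
[[ 0.5147 -0.105   0.111 ]
 [ 0.4811  0.0515  0.111 ]]
[[ 0.6757 -0.2863  0.04  ]
 [ 0.4448 -0.4237  0.04  ]
 [ 0.4915 -0.3979  0.04  ]]
[[ 0.6732 -0.2859  0.04  ]
 [ 0.4439 -0.4163  0.04  ]
 [ 0.4904 -0.3946  0.04  ]]
[[ 0.4149 -0.0009 -0.9099]
 [ 0.9099 -0.0014  0.4149]
 [-0.0016 -1.      0.0003]]
```

```bash
cat > fitbox.py <<'E'
from h import *
from scipy.optimize import least_squares
T=np.array([[88,80],[122,72],[172,517],[212,508],[300,40],[335,32],[384,475],[424,468]])/4+[210,130]
S=np.array([[216,510],[192,490],[535,302],[516,284],[90,390],[66,375],[403,202],[382,184],[492,346],[362,243]])/4+[180,90]
def w(p,P):
    P=np.atleast_2d(P);c,s=np.cos(p[2]),np.sin(p[2]);return np.c_[p[0]+c*P[:,0]-s*P[:,1],p[1]+s*P[:,0]+c*P[:,1],P[:,2]]
def Bf(L):
    B=np.array([[L,80],[L,56],[-L,80],[-L,56],[L,-56],[L,-80],[-L,-56],[-L,-80]])/1000
    return np.c_[B,np.full(8,.131)]
def fit(mode):
    def f(p):
        B=Bf(p[3]*1000);Bs=np.r_[B,[[-.1,.08,.111],[-.1,-.056,.111]]]
        return np.r_[(proj('top',w(p,B))-T).ravel()*(mode!='scene'),(proj('scene',w(p,Bs))-S).ravel()*(mode!='top')]
    r=least_squares(f,[.6,-.01,.2,.14]);return r
E
python3 - <<'E'
from fitbox import *
for m in 'both','top','scene':
    r=fit(m);print(m,r.x,r.fun.reshape(-1,2).T.round(1) if m=='both' else np.abs(r.fun).max())
    print(w(r.x,np.array([[-.1,-.08,.111],[-.1,.08,.111]])))
E
```

```text
both [ 0.5973 -0.0084  0.1876  0.139 ] [[-1.3 -0.5 -1.4 -1.8 -1.6 -1.1  0.3 -0.1 -0.7 -0.6 -0.  -1.4 -1.1 -0.4
  -0.4 -0.7  0.  -0.4]
 [ 0.2  0.4  0.4  0.7 -0.   0.2  0.1 -0.1 -0.6 -1.2 -0.7 -0.9 -1.1 -2.3
  -1.  -0.7  0.2 -0. ]]
[[ 0.514  -0.1056  0.111 ]
 [ 0.4841  0.0516  0.111 ]]
top [ 0.5979 -0.0107  0.1843  0.1388] 1.034341700730863
[[ 0.5142 -0.1076  0.111 ]
 [ 0.4849  0.0496  0.111 ]]
scene [ 0.5974 -0.0048  0.1938  0.1394] 1.1552073613085554
[[ 0.5147 -0.1026  0.111 ]
 [ 0.4839  0.0544  0.111 ]]
```

```bash
cat >> h.py <<'E'
def toolR(axle_yaw_deg,tilt_deg=0):
    # tool z along yaw horizontally, y down; tilt: fingers toward +yaw dir
    a=np.deg2rad(axle_yaw_deg);z=np.array([np.cos(a),np.sin(a),0]);y=np.array([0,0,-1.]);x=np.cross(y,z)
    return R.from_matrix(np.c_[x,y,z])*R.from_rotvec([np.deg2rad(tilt_deg),0,0])
def row(P,Rt,base=None):
    """base: (pos,quat) commanded; prints shift cm, rotvec"""
    if base is None:
        o=robot.get_obs();base=(o['position'],o['tool_rot'])
    Rb=R.from_quat(base[1]);d=Rb.inv().apply(np.array(P)-base[0])*100;r=(Rb.inv()*Rt).as_rotvec()
    print('row',np.r_[d,r].round(3),'dist',np.linalg.norm(d).round(2),'deg',np.rad2deg(np.linalg.norm(r)).round(1))
E
python3 - <<'E'
from h import *
row([.43,.10,.28],toolR(155.5-30))
row([.533,-.208,.135],toolR(100.7,45))
E
```

```text
row [-35.516  -3.902 -34.99    0.      0.523  -0.002] dist 50.01 deg 30.0
row [-59.244  10.63  -57.144   0.724   0.904  -0.376] dist 83.0 deg 69.8
```

Emit:
carry_out --pt "1 -35.5 -4 -35 0 0.52 0" --pt "1 -35.5 -4 -35 0 0.52 0" --pt "1 -35.5 -4 -35 0 0.52 0" --pt "1 -35.5 -4 -35 0 0.52 0" --pt "1 -35.5 -4 -35 0 0.52 0" --pt "1 -35.5 -4 -35 0 0.52 0" --pt "1 -35.5 -4 -35 0 0.52 0" --pt "1 -35.5 -4 -35 0 0.52 0" --pt "1 -35.5 -4 -35 0 0.52 0" --pt "1 -35.5 -4 -35 0 0.52 0" --pt "1 -59.2 8 -57.1 0.724 0.904 -0.376" --pt "1 -59.2 8 -57.1 0.724 0.904 -0.376" --pt "1 -59.2 8 -57.1 0.724 0.904 -0.376" --pt "1 -59.2 8 -57.1 0.724 0.904 -0.376" --pt "1 -59.2 8 -57.1 0.724 0.904 -0.376" --pt "1 -59.2 8 -57.1 0.724 0.904 -0.376" --pt "1 -59.2 8 -57.1 0.724 0.904 -0.376" --pt "1 -59.2 8 -57.1 0.724 0.904 -0.376" --pt "1 -59.2 8 -57.1 0.724 0.904 -0.376"

```text
time: 2.05
position: [0.5328, -0.2075, 0.16]
tool_rot: [-0.38, -0.035, 0.086, 0.921]
ft_force: [0.0, 0.7, 0.9]
grip_width: 0.087
```

```bash
cat > snap.py <<'E'
import sys,pickle
from h import *
n,cam=sys.argv[1],sys.argv[2]
o=robot.get_obs();im=robot.camera(cam)
cv2.imwrite(f'pics/{n}.png',im[:,:,::-1]);pickle.dump(o,open(f'pics/{n}.pkl','wb'))
print(o['time'],o['position'],o['tool_rot'],o['q'],o['ft_force'],o['grip_width'])
E
python3 snap.py w1 wrist
```

```text
2.05 [ 0.5328 -0.2075  0.16  ] [-0.3796 -0.0352  0.0857  0.9205] [-0.7793  0.8209  1.3404  0.4176  1.663  -1.0756] [0.0461 0.7162 0.8718] 0.08700389782875854
```

View pics/w1.png

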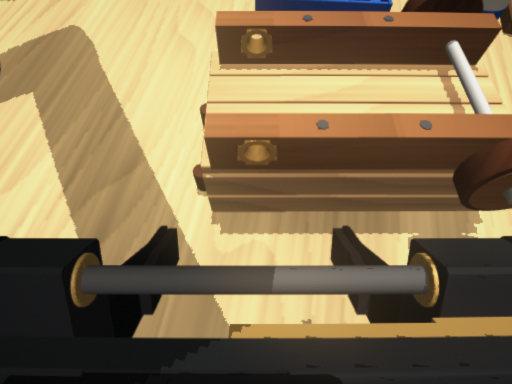

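```bash
python3 - <<'E'
from h import *
t=cv2.imread('pics/w1.png')
crop(t,190,0,350,110,5,'w1a.png');crop(t,190,90,350,200,5,'w1b.png')
E
```

```text
(no output)
```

View pics/w1a.png

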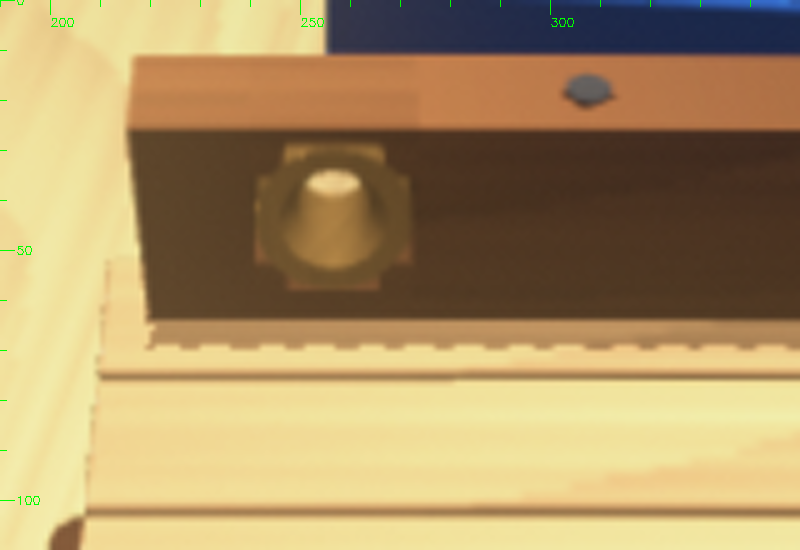

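View pics/w1b.png

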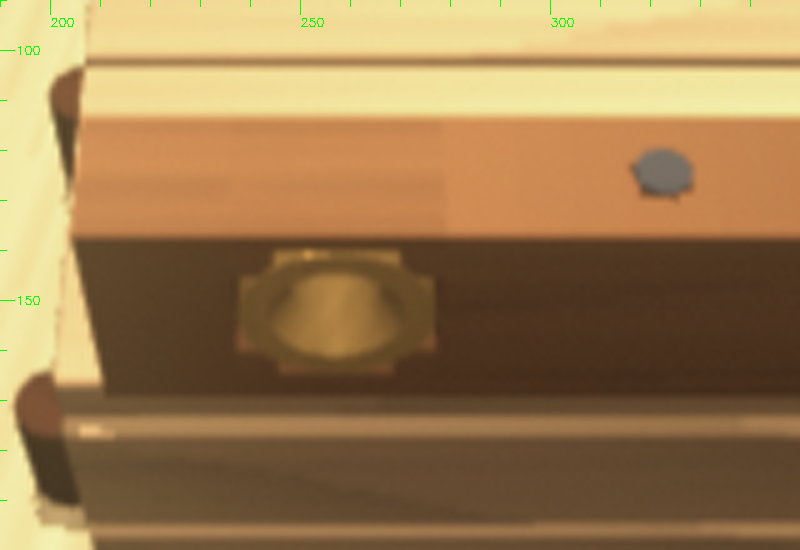

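```bash
cat > fitw.py <<'E'
from fitbox import *
import pickle
o=pickle.load(open('pics/w1.pkl','rb'))
def pts(L,fl=.016):
    p=[]
    for y,s in((.056,1),(-.08,1)):
        p+=[[-.1-fl,y,.111],[-.1+fl,y,.111],[-.1,y,.111+fl],[-.1,y,.111-fl]]
    p+=[[-L,.056,.131],[-L,.08,.131],[-L,.056,.087],[-L,-.08,.131],[-L,-.056,.131],[-L,-.08,.087]]
    return np.array(p)
a=np.array([[258,217],[411,217],[334,145],[334,290]]);b=np.array([[238,311],[436,311],[337,250],[337,374]])
c=np.array([[128,129],[135,56],[149,319]]);d=np.array([[74,237],[86,117],[106,397]])
UV=np.r_[(a-2)/5+[190,0],(b-2)/5+[190,90],(c-2)/5+[190,0],(d-2)/5+[190,90]]
def res(p,tilt):
    W=w(p,pts(p[3]));W[:,2]+=p[4]
    p_,E=ext('wrist',o);E=E.copy();E[:3,:3]=E[:3,:3]@R.from_rotvec([p[5],p[6],p[7]]).as_matrix()
    return np.r_[(proj('wrist',W,o,E)-UV).ravel(), p[5:]*(300 if tilt else 1e6),p[4]*300]
if __name__=='__main__':
  for t in(0,1):
    r=least_squares(res,[.597,-.008,.19,.139,0,0,0,0],args=(t,),x_scale=[.01,.01,.01,.01,.01,.01,.01,.01])
    print(r.x);print(r.fun[:28].reshape(-1,2).T.round(1))
    print(w(r.x,[[-.1,-.08,.111+r.x[4]],[-.1,.08,.111+r.x[4]]]))
E
python3 fitw.py
```

```text
[ 0.5999 -0.0088  0.1864  0.1397 -0.0002 -0.     -0.      0.    ]
[[-0.6  0.3  0.  -0.2 -0.1  0.2  0.3 -0.1 -0.   0.   0.1 -0.2 -0.3  0.4]
 [ 0.6  0.6  0.3 -0.6  0.6  0.6  0.3 -0.8 -0.3 -0.3  0.  -0.4 -0.5 -0.1]]
[[ 0.5164 -0.1059  0.1108]
 [ 0.4868  0.0513  0.1108]]
[ 0.5998 -0.0088  0.1864  0.1397 -0.0002 -0.0001 -0.0004  0.0002]
[[-0.6  0.3  0.  -0.2 -0.   0.2  0.2 -0.1 -0.   0.   0.1 -0.2 -0.3  0.4]
 [ 0.6  0.6  0.3 -0.6  0.6  0.6  0.3 -0.8 -0.3 -0.3  0.  -0.4 -0.5 -0.1]]
[[ 0.5164 -0.106   0.1108]
 [ 0.4867  0.0513  0.1108]]
```

```bash
python3 - <<'E'
from h import *
row([.545,-.362,.21],toolR(30.2))
E
```

```text
row [ -1.696 -14.472  -7.486  -0.684   1.163  -0.484] dist 16.38 deg 82.2
```

Emit:
carry_out --pt "1 -1.7 -14.5 -7.5 -0.684 1.163 -0.484" --pt "1 -1.7 -14.5 -7.5 -0.684 1.163 -0.484" --pt "1 -1.7 -14.5 -7.5 -0.684 1.163 -0.484" --pt "1 -1.7 -14.5 -7.5 -0.684 1.163 -0.484" --pt "1 -1.7 -14.5 -7.5 -0.684 1.163 -0.484" --pt "1 -1.7 -14.5 -7.5 -0.684 1.163 -0.484" --pt "1 -1.7 -14.5 -7.5 -0.684 1.163 -0.484" --pt "1 -1.7 -14.5 -7.5 -0.684 1.163 -0.484" --pt "1 -1.7 -14.5 -7.5 -0.684 1.163 -0.484" --pt "1 -1.7 -14.5 -7.5 -0.684 1.163 -0.484" --pt "1 -1.7 -14.5 -7.5 -0.684 1.163 -0.484" --pt "1 -1.7 -14.5 -7.5 -0.684 1.163 -0.484"

```text
time: 3.3
position: [0.5457, -0.3609, 0.2117]
tool_rot: [-0.614, 0.35, -0.352, 0.614]
ft_force: [-0.6, -0.5, -0.7]
grip_width: 0.0872
```

```bash
python3 snap.py w2 wrist
```

```text
3.3 [ 0.5457 -0.3609  0.2117] [-0.6137  0.3502 -0.3521  0.6138] [-0.7552  0.5979  1.3858  0.001   1.1553  0.2838] [-0.5963 -0.4973 -0.659 ] 0.08720014484931397
```

View pics/w2.png

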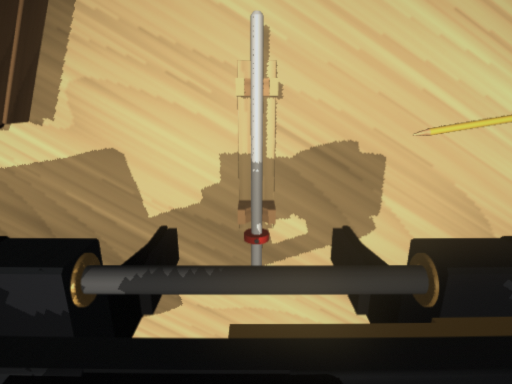

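```bash
python3 - <<'E'
from h import *
import pickle
o=pickle.load(open('pics/w2.pkl','rb'))
t=cv2.imread('pics/w2.png');crop(t,200,0,320,120,5,'w2a.png');crop(t,200,140,320,270,5,'w2b.png')
g=cv2.cvtColor(t,cv2.COLOR_BGR2GRAY).astype(int)
for v in (30,60,120,150): print(v,t[v,246:270].tolist())
E
```

```text
30 [[121, 181, 210], [120, 180, 210], [120, 179, 210], [116, 171, 201], [107, 140, 159], [142, 157, 165], [165, 179, 185], [168, 181, 187], [197, 208, 211], [213, 217, 214], [219, 217, 214], [217, 218, 215], [203, 214, 213], [188, 202, 207], [170, 184, 190], [150, 164, 170], [122, 137, 143], [86, 111, 124], [79, 116, 139], [77, 118, 141], [78, 119, 143], [80, 121, 145], [83, 125, 148], [94, 142, 164]]
60 [[117, 175, 199], [119, 177, 201], [119, 177, 201], [116, 170, 193], [106, 138, 155], [142, 157, 164], [171, 184, 191], [187, 200, 206], [201, 211, 214], [216, 218, 216], [222, 220, 217], [218, 219, 216], [204, 216, 215], [189, 203, 207], [171, 184, 190], [148, 161, 168], [119, 135, 143], [84, 112, 129], [82, 121, 145], [83, 124, 148], [84, 125, 150], [95, 140, 165], [120, 177, 200], [129, 189, 210]]
120 [[131, 193, 216], [128, 188, 215], [125, 183, 214], [120, 176, 207], [110, 151, 173], [142, 157, 165], [165, 179, 185], [173, 186, 192], [201, 211, 215], [219, 222, 219], [224, 222, 219], [220, 221, 219], [203, 215, 216], [187, 200, 205], [167, 180, 186], [141, 154, 161], [109, 127, 139], [88, 126, 150], [84, 126, 152], [86, 128, 154], [89, 132, 157], [106, 158, 178], [135, 198, 213], [139, 202, 216]]
150 [[132, 194, 216], [127, 187, 215], [122, 180, 213], [121, 178, 211], [125, 175, 203], [139, 156, 166], [168, 182, 188], [187, 200, 205], [203, 214, 217], [216, 222, 219], [220, 222, 218], [216, 220, 218], [202, 213, 215], [184, 197, 203], [162, 175, 182], [134, 148, 155], [96, 119, 133], [83, 123, 147], [83, 124, 150], [86, 128, 153], [99, 149, 171], [131, 195, 210], [138, 201, 215], [138, 201, 216]]
```

View pics/w2a.png

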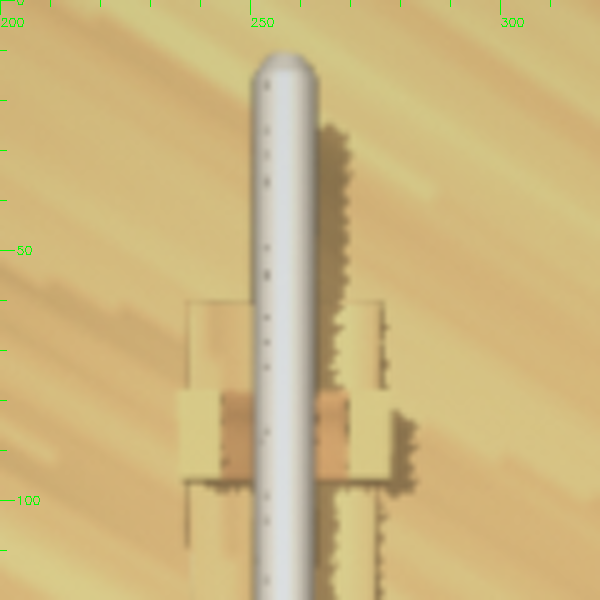

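View pics/w2b.png

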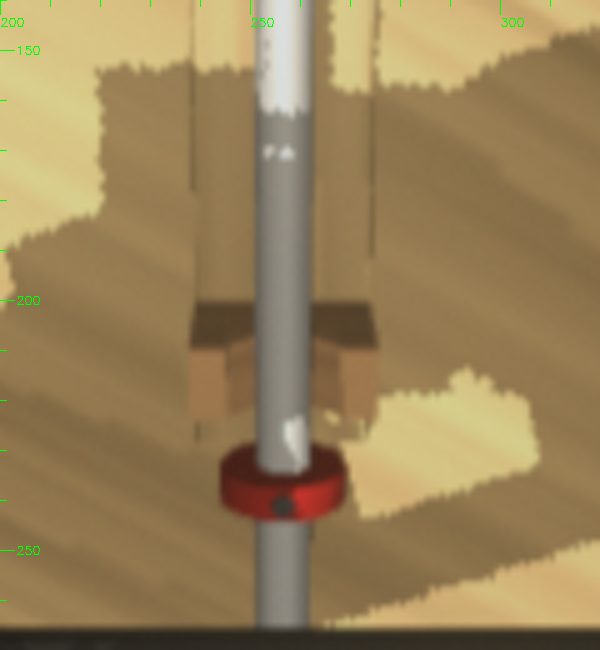

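```bash
python3 - <<'E'
from h import *
import pickle
o=pickle.load(open('pics/w2.pkl','rb'))
P=onz('wrist',[[256.4,11],[256.4,30],[256.3,150],[256.2,250],[256.3,228]],[.04]*5,o)
print(P)
d=P[0]-P[3];yaw=np.rad2deg(np.arctan2(d[1],d[0]));print(yaw)
u=np.array([np.cos(np.deg2rad(yaw)),np.sin(np.deg2rad(yaw)),0])
print('tip-collar',np.linalg.norm(P[0]-P[4]))
G=P[0]-u*.170;print('grasp',G)
row([G[0],G[1],.10],toolR(yaw));row([G[0],G[1],.040],toolR(yaw))
E
```

```text
[[ 0.6815 -0.2836  0.04  ]
 [ 0.668  -0.2916  0.04  ]
 [ 0.5733 -0.3473  0.04  ]
 [ 0.4778 -0.4034  0.04  ]
 [ 0.5005 -0.3902  0.04  ]]
30.46098409397247
tip-collar 0.21011446726223149
grasp [ 0.535  -0.3698  0.04  ]
row [ 0.132 11.14  -1.328 -0.001 -0.002  0.002] dist 11.22 deg 0.2
row [ 0.119 17.14  -1.337 -0.001 -0.002  0.002] dist 17.19 deg 0.2
```

Emit:
carry_out --pt "1 0.1 4 -1.3 0 0 0" --pt "1 0.1 8 -1.3 0 0 0" --pt "1 0.1 12 -1.3 0 0 0" --pt "1 0.1 15 -1.3 0 0 0" --pt "1 0.1 17.1 -1.3 0 0 0" --pt "1 0.1 17.1 -1.3 0 0 0" --pt "1 0.1 17.1 -1.3 0 0 0"

```text
time: 4.05
position: [0.5348, -0.3711, 0.0396]
tool_rot: [0.613, -0.352, 0.353, -0.613]
ft_force: [-0.1, -0.1, 0.6]
grip_width: 0.0867
```

```bash
python3 snap.py w3 wrist
```

```text
4.05 [ 0.5348 -0.3711  0.0396] [ 0.613  -0.3519  0.3532 -0.6129] [-0.7781  0.8197  1.4946  0.0004  0.8255  0.2654] [-0.089  -0.0574  0.5574] 0.08672663234278873
```

View pics/w3.png

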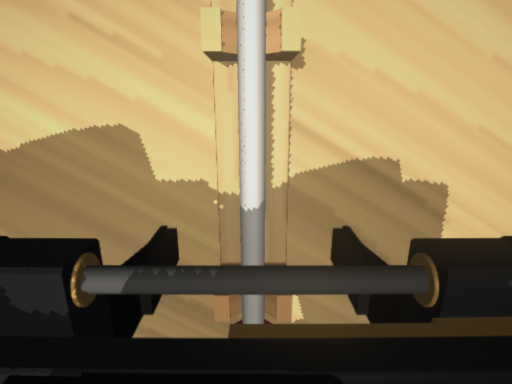

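```bash
python3 - <<'E'
from h import *
import pickle
o=pickle.load(open('pics/w3.pkl','rb'))
Rm=R.from_quat(o['tool_rot']).as_matrix()
for s in(0,.02,.1): print(proj('wrist',o['position']+Rm[:,2]*s,o))
P=onz('wrist',[[252.5,30],[253.2,300]],[.04]*2,o);print((P-o['position'])@Rm)
t=cv2.imread('pics/w3.png')
for v in (30,100,180,225,310):
  g=t[v,225:280].astype(int);print(v,g.sum(1).tolist())
E
```

```text
[[254.5427 260.8472]]
[[254.523  224.2384]]
[[254.4261  46.676 ]]
[[-0.0008 -0.0003  0.1063]
 [-0.0007 -0.0004 -0.0229]]
30 [438, 437, 437, 435, 433, 435, 435, 434, 432, 432, 432, 424, 394, 451, 509, 550, 576, 590, 609, 629, 647, 664, 669, 675, 676, 677, 677, 677, 670, 662, 649, 635, 612, 588, 564, 534, 503, 463, 425, 376, 373, 471, 482, 481, 482, 481, 480, 484, 483, 485, 483, 484, 483, 483, 481]
100 [567, 570, 570, 567, 568, 567, 564, 561, 557, 550, 552, 544, 527, 441, 459, 520, 560, 593, 614, 624, 650, 667, 679, 685, 687, 688, 687, 687, 684, 678, 667, 655, 629, 602, 579, 549, 513, 473, 433, 372, 331, 376, 388, 386, 388, 390, 414, 498, 573, 579, 580, 583, 583, 580, 580]
180 [566, 572, 572, 572, 568, 569, 571, 569, 567, 566, 563, 561, 559, 546, 486, 443, 503, 552, 586, 608, 632, 649, 665, 673, 679, 680, 683, 685, 684, 677, 667, 654, 632, 607, 578, 545, 507, 462, 409, 352, 348, 370, 373, 376, 380, 409, 503, 562, 575, 575, 578, 582, 582, 578, 576]
225 [354, 360, 362, 364, 367, 367, 364, 364, 363, 363, 360, 362, 358, 357, 340, 281, 286, 319, 346, 366, 381, 394, 406, 417, 422, 424, 426, 439, 442, 441, 432, 425, 412, 399, 384, 367, 350, 328, 305, 304, 379, 383, 376, 372, 366, 360, 360, 364, 366, 369, 370, 374, 373, 374, 372]
310 [360, 358, 358, 358, 346, 278, 296, 299, 300, 299, 298, 294, 296, 295, 292, 295, 284, 256, 285, 318, 343, 361, 379, 393, 403, 407, 410, 413, 420, 423, 420, 414, 400, 384, 366, 347, 327, 303, 275, 264, 285, 290, 290, 290, 290, 290, 293, 291, 290, 290, 282, 277, 347, 354, 357]
```

```bash
python3 - <<'E'
from h import *
import pickle
o=pickle.load(open('pics/w3.pkl','rb'))
Rm=R.from_quat(o['tool_rot']).as_matrix()
P=onz('wrist',[[250.7,30],[251.2,100],[251.8,180],[252.1,225],[253.2,310]],[.04]*5,o);Q=((P-o['position'])@Rm);print(Q*1000,np.polyfit(Q[:,2],Q[:,0],1))
E
```

```text
[[ -1.5376  -0.31   106.3444]
 [ -1.4226  -0.3321  78.4204]
 [ -1.2644  -0.3606  42.4078]
 [ -1.1848  -0.3785  19.7544]
 [ -0.7317  -0.4167 -29.1125]] [-0.0057 -0.001 ]
```

Emit:
carry_out --pt "1 -0.1 0 0.1 0 -0.006 0" --pt "1 -0.1 0 0.1 0 -0.006 0" --pt "0 -0.1 0 0.1 0 -0.006 0" --pt "0 -0.1 0 0.1 0 -0.006 0" --pt "0 -0.1 0 0.1 0 -0.006 0" --pt "0 -0.1 0 0.1 0 -0.006 0" --pt "0 -0.1 0 0.1 0 -0.006 0" --pt "0 -0.1 0 0.1 0 -0.006 0" --pt "0 -0.1 0 0.1 0 -0.006 0" --pt "0 -0.1 0 0.1 0 -0.006 0" --force 45

```text
time: 5.1
position: [0.5353, -0.3692, 0.0395]
tool_rot: [0.614, -0.35, 0.351, -0.614]
ft_force: [0.3, 0.1, 0.1]
grip_width: 0.0308
```

Emit:
carry_out --pt "0 0 0 0 0 0 0" --pt "0 0 0 0 0 0 0" --pt "0 0 0 0 0 0 0" --pt "0 0 0 0 0 0 0" --pt "0 0 0 0 0 0 0" --pt "0 0 0 0 0 0 0"

```text
time: 5.7
position: [0.5356, -0.3695, 0.0396]
tool_rot: [0.614, -0.35, 0.352, -0.614]
ft_force: [1.3, -0.8, -0.6]
grip_width: 0.0107
```

Emit:
carry_out --pt "0 0 -2 0 0 0 0" --pt "0 0 -5 0 0 0 0" --pt "0 0 -9 0 0 0 0" --pt "0 0 -13 0 0 0 0" --pt "0 0 -13 0 0 0 0" --pt "0 0 -13 0 0 0 0"

```text
time: 6.3
position: [0.5352, -0.369, 0.1706]
tool_rot: [0.614, -0.349, 0.352, -0.614]
ft_force: [1.2, 0.2, -0.7]
grip_width: 0.011
```

```bash
python3 snap.py w4 wrist;  python3 - <<'E'
from h import *
d=np.array([-np.sin(.1864),np.cos(.1864),0]);b=np.array([.5164,-.106,.1108])
P=b-d*.22;P[2]=.17;row(P,toolR(100.68));print(P)
E
```

```text
6.3 [ 0.5352 -0.369   0.1706] [ 0.6144 -0.3493  0.3518 -0.6138] [-0.7752  0.6398  1.4332  0.      1.065   0.2621] [ 1.2326  0.1576 -0.6534] 0.011027958238570763
row [-2.811 -0.099  4.304  0.    -1.224  0.   ] dist 5.14 deg 70.1
[ 0.5572 -0.3222  0.17  ]
```

View pics/w4.png

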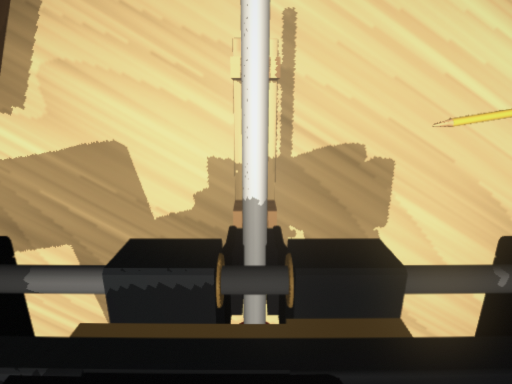

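Emit:
carry_out --pt "0 -2.8 0 4.3 0 -1.224 0" --pt "0 -2.8 0 4.3 0 -1.224 0" --pt "0 -2.8 0 4.3 0 -1.224 0" --pt "0 -2.8 0 4.3 0 -1.224 0" --pt "0 -2.8 0 4.3 0 -1.224 0" --pt "0 -2.8 0 4.3 0 -1.224 0" --pt "0 -2.8 0 4.3 0 -1.224 0" --pt "0 -2.8 0 4.3 0 -1.224 0" --pt "0 -2.8 0 4.3 0 -1.224 0" --pt "0 -2.8 0 4.3 0 -1.224 0" --pt "0 -2.8 0 4.3 0 -1.224 0" --pt "0 -2.8 0 4.3 0 -1.224 0"

```text
time: 7.55
position: [0.5578, -0.3229, 0.1691]
tool_rot: [0.704, 0.066, -0.065, -0.704]
ft_force: [-0.5, 0.6, -0.3]
grip_width: 0.0107
```

```bash
python3 snap.py w5 wrist;python3 snap.py s5 scene; python3 - <<'E'
from h import *
t=cv2.imread('pics/w5.png');
for v in (10,60,120,180,225,310):
  print(v,t[v,225:285].astype(int).sum(1).tolist())
crop(cv2.imread('pics/s5.png'),180,70,330,220,4,'s5c.png')
E
```

```text
7.55 [ 0.5578 -0.3229  0.1691] [ 0.7045  0.0657 -0.065  -0.7037] [-0.6979  0.6355  1.4478 -0.0001  1.0568 -0.883 ] [-0.4565  0.5873 -0.2866] 0.010666538465789717
7.6 [ 0.5578 -0.323   0.1693] [ 0.7045  0.0659 -0.0651 -0.7036] [-0.6979  0.6353  1.4477 -0.0001  1.0568 -0.8833] [-0.0375 -0.548  -0.8001] 0.010776858340759818
10 [561, 559, 553, 553, 555, 558, 561, 565, 571, 575, 575, 575, 574, 573, 556, 420, 429, 489, 538, 575, 602, 626, 644, 661, 677, 687, 693, 698, 703, 702, 702, 704, 699, 695, 689, 679, 660, 641, 621, 592, 565, 531, 490, 439, 448, 523, 544, 553, 561, 562, 567, 572, 578, 583, 587, 588, 586, 584, 584, 583]
60 [593, 599, 604, 603, 603, 602, 597, 592, 588, 590, 593, 596, 600, 602, 593, 504, 420, 472, 532, 580, 610, 635, 654, 672, 686, 697, 703, 706, 711, 713, 712, 712, 709, 706, 700, 687, 669, 650, 629, 597, 566, 526, 475, 447, 516, 579, 584, 582, 579, 578, 574, 573, 575, 579, 588, 593, 596, 600, 598, 603]
120 [609, 611, 609, 613, 616, 616, 616, 616, 615, 616, 621, 626, 628, 629, 627, 608, 482, 460, 519, 571, 609, 636, 660, 675, 689, 700, 704, 709, 713, 716, 717, 716, 712,
[... 318 characters left out ...]
8, 657, 631, 601, 565, 518, 461, 477, 598, 616, 621, 623, 622, 621, 615, 611, 590, 530, 490, 454, 373, 324, 294, 294, 296]
225 [412, 413, 411, 410, 387, 324, 311, 295, 299, 307, 359, 388, 389, 383, 385, 385, 375, 337, 307, 336, 367, 392, 407, 422, 438, 447, 455, 459, 463, 474, 480, 477, 474, 465, 453, 434, 418, 402, 384, 364, 335, 312, 335, 368, 360, 343, 368, 358, 327, 304, 297, 277, 277, 289, 335, 364, 374, 374, 369, 359]
310 [33, 33, 32, 36, 33, 38, 68, 80, 83, 85, 85, 83, 87, 85, 86, 88, 116, 255, 432, 314, 324, 362, 386, 404, 420, 433, 443, 443, 448, 453, 459, 459, 454, 447, 433, 409, 391, 371, 344, 323, 360, 460, 215, 102, 90, 91, 90, 91, 91, 91, 90, 91, 85, 73, 48, 45, 45, 45, 45, 47]
```

View pics/w5.png

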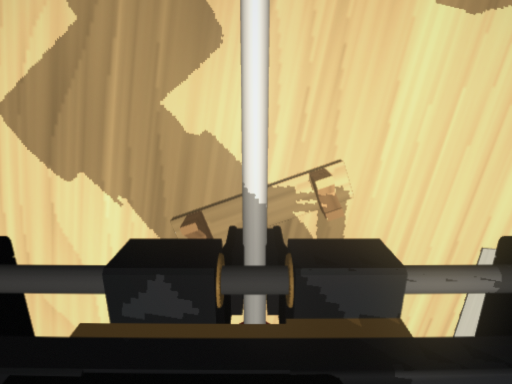

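View pics/s5c.png

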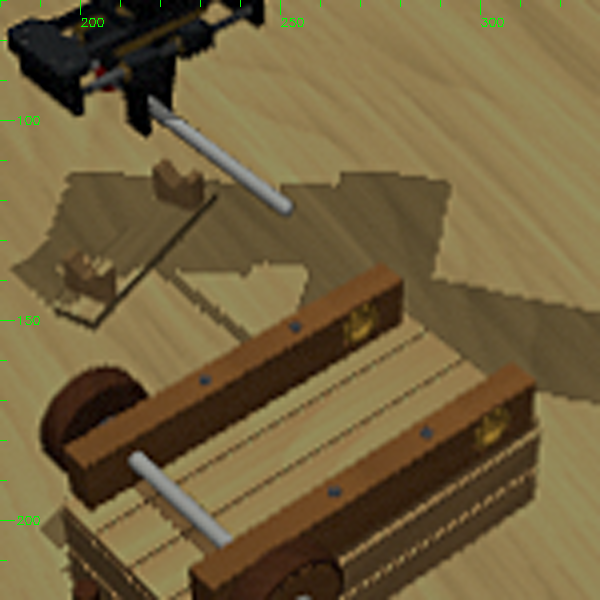

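```bash
python3 - <<'E'
from fitbox import *
import pickle
o=pickle.load(open('pics/s5.pkl','rb'))
Rm=R.from_quat(o['tool_rot']).as_matrix()
pb=[.5999,-.0088,.1864,.1397]
B=np.r_[Bf(139.7),[[-.1,.08,.111],[-.1,-.056,.111]]]
print((S-proj('scene',w(pb,B))).round(1).T)
for L in(.165,.17,.175):print((proj('scene',o['position']+Rm[:,2]*L)-[180,70])*4)
tip=o['position']+Rm[:,2]*.17;print(tip, Rm)
print(proj('scene',tip+[0,0,-.005])-proj('scene',tip))
E
```

```text
[[ 2.   1.9  0.7  2.1  2.3  1.6  1.   1.3  0.9  1.2]
 [ 0.2  0.8  0.5  0.7  0.7  2.   0.9  0.6 -0.5 -0.2]]
[[282.9526 207.3196]]
[[287.4006 210.7176]]
[[291.8661 214.1297]]
[ 0.5265 -0.1559  0.1691] [[ 0.9828  0.0013 -0.1845]
 [ 0.1845 -0.0012  0.9828]
 [ 0.001  -1.     -0.0015]]
[[0.0459 1.3405]]
```

```bash
python3 - <<'E'
from h import *
import pickle
o=pickle.load(open('pics/s5.pkl','rb'));Rm=R.from_quat(o['tool_rot']).as_matrix()
t=cv2.imread('pics/s5.png');u0,v0,s=205,85,10
c=cv2.resize(t[v0:v0+45,u0:u0+60],None,fx=s,fy=s,interpolation=cv2.INTER_CUBIC)
off=np.array([1.2,.6])
for L in np.arange(.02,.171,.03):
    p=proj('scene',o['position']+Rm[:,2]*L)[0]+off;q=((p-[u0,v0]+.5)*s).astype(int);cv2.circle(c,tuple(int(k) for k in q),3,(0,0,255),-1)
cv2.imwrite('pics/s5z.png',c)
# wrist widths -> depth
p=params('wrist')
for n,rows in(('w5',{10:(240,269),60:(240.8,268.5)}),):pass
E
```

```text
(no output)
```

View pics/s5z.png

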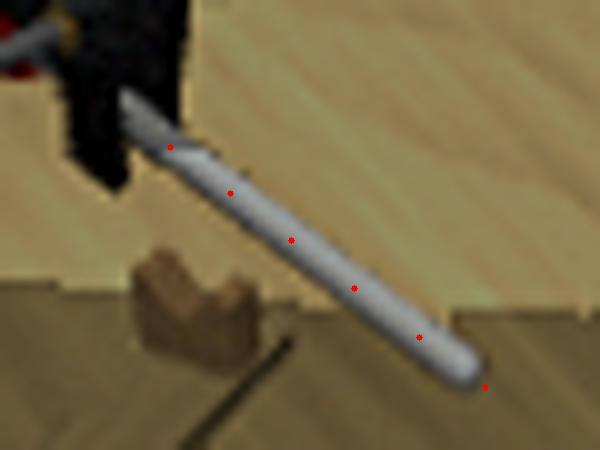

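```bash
cat > slope.py <<'E'
import sys
from h import *
import pickle
from scipy.ndimage import map_coordinates
n,L0,L1=sys.argv[1],float(sys.argv[2]),float(sys.argv[3])
o=pickle.load(open(f'pics/{n}.pkl','rb'));Rm=R.from_quat(o['tool_rot']).as_matrix()
t=cv2.imread(f'pics/{n}.png').astype(float);sat=t.max(2)-t.min(2)  # axle is grey => low saturation
out=[]
for L in np.arange(L0,L1,.005):
    X=o['position']+Rm[:,2]*L
    a=proj('scene',X)[0]+[1.2,.6];dv=proj('scene',X+[0,0,.01])[0]-proj('scene',X)[0];pxmm=np.linalg.norm(dv)/10
    dv/=np.linalg.norm(dv);s=np.arange(-5,8,.1);P=a+s[:,None]*dv
    v=map_coordinates(sat,[P[:,1],P[:,0]],order=1)
    wgt=np.clip(45-v,0,None)
    out.append((L,(wgt*s).sum()/wgt.sum()/pxmm,wgt.sum()));
out=np.array(out);print(out)
print(np.polyfit(out[:,0],out[:,1],1))
E
python3 slope.py s5 .045 .155
```

```text
[[   0.045     0.662  1956.6968]
 [   0.05      0.2355 1878.0769]
 [   0.055     0.3843 1958.5571]
 [   0.06      0.2875 1870.747 ]
 [   0.065     0.421  1823.2898]
 [   0.07      0.1361 1928.8651]
 [   0.075     0.1404 1897.1943]
 [   0.08      0.3111 1864.8637]
 [   0.085     0.4876 1914.9618]
 [   0.09      0.5841 2003.8159]
 [   0.095     0.391  1830.362 ]
 [   0.1       0.1208 2004.6277]
 [   0.105     0.192  2096.2195]
 [   0.11     -0.4382 1997.302 ]
 [   0.115    -0.5904 2132.838 ]
 [   0.12      0.0623 2183.7836]
 [   0.125    -0.4155 2045.7829]
 [   0.13     -0.4824 2074.2341]
 [   0.135    -0.3454 2102.407 ]
 [   0.14     -0.615  2078.9074]
 [   0.145    -0.1059 2102.8305]
 [   0.15      0.1807 2156.2067]]
[-8.354   0.8874]
```

```bash
python3 - <<'E'
from h import *
o=[robot.get_obs() for _ in range(3)];print([x['position'] for x in o])
d=np.array([-np.sin(.1864),np.cos(.1864),0]);b=np.array([.5164,-.106,.1108])
for s in(.22,.185,.165):
    P=b-d*s;P[2]=.1115;row(P,toolR(100.68));print(P)
E
```

```text
[array([ 0.5579, -0.323 ,  0.1694]), array([ 0.5579, -0.323 ,  0.1694]), array([ 0.5579, -0.323 ,  0.1694])]
row [-0.062  5.792  0.107  0.002 -0.001  0.001] dist 5.79 deg 0.1
[ 0.5572 -0.3222  0.1115]
row [-0.065  5.787  3.607  0.002 -0.001  0.001] dist 6.82 deg 0.1
[ 0.5507 -0.2878  0.1115]
row [-0.066  5.783  5.607  0.002 -0.001  0.001] dist 8.06 deg 0.1
[ 0.547  -0.2681  0.1115]
```

Emit:
carry_out --pt "0 -0.07 2 0.1 0.002 0 0" --pt "0 -0.07 4.5 0.1 0.002 0 0" --pt "0 -0.07 5.8 0.1 0.002 0 0" --pt "0 -0.07 5.8 2 0.002 0 0" --pt "0 -0.07 5.8 3.6 0.002 0 0" --pt "0 -0.07 5.8 3.6 0.002 0 0" --pt "0 -0.07 5.8 3.6 0.002 0 0" --pt "0 -0.07 5.8 3.6 0.002 0 0"

```text
time: 8.45
position: [0.5515, -0.2888, 0.1123]
tool_rot: [0.705, 0.067, -0.065, -0.703]
ft_force: [-0.2, -0.7, 0.2]
grip_width: 0.0109
```

```bash
python3 snap.py s6 scene;python3 snap.py t6 top; python3 slope.py s6 .045 .14 | tail -1; python3 - <<'E'
from h import *
crop(cv2.imread('pics/t6.png'),250,190,390,300,5,'t6c.png')
d=np.array([-np.sin(.1864),np.cos(.1864),0]);b=np.array([.5164,-.106,.1108])
for s in(.185,):
    P=b-d*s;P[2]=.1115;row(P,toolR(100.68))
E
```

```text
8.45 [ 0.5515 -0.2888  0.1123] [ 0.7046  0.0669 -0.0648 -0.7035] [-0.6621  0.6854  1.5458  0.0011  0.9071 -0.8493] [-0.2104 -0.6935  0.1513] 0.010888635122333495
8.5 [ 0.5513 -0.2889  0.1121] [ 0.7045  0.0667 -0.0648 -0.7036] [-0.6624  0.6856  1.5458  0.0011  0.9073 -0.8493] [ 0.3388 -0.4699 -0.9323] 0.010610154012147769
[-4.5641  1.1458]
row [-0.028  0.049  0.112  0.001 -0.     0.002] dist 0.12 deg 0.2
```

View pics/t6c.png

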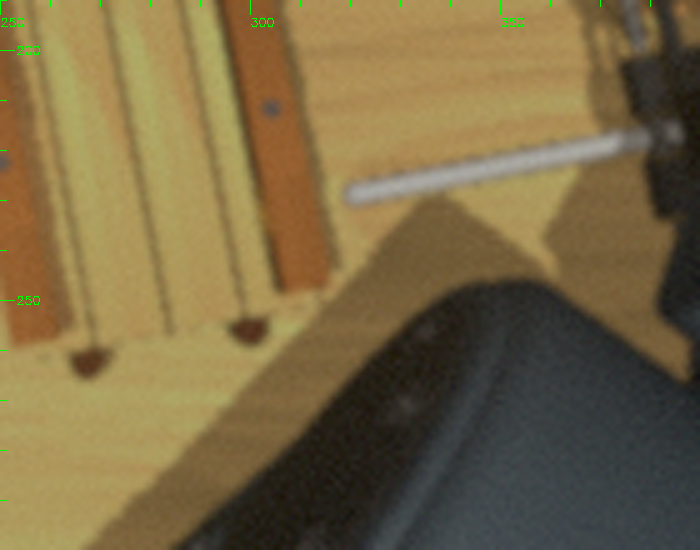

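View pics/s6.png

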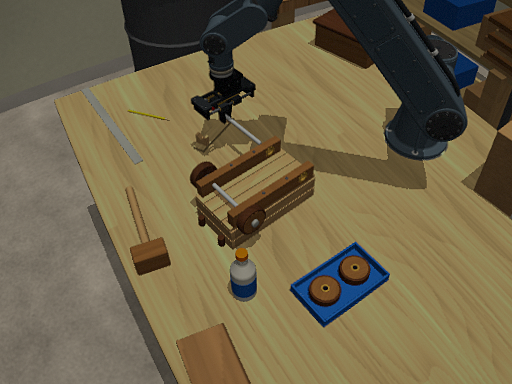

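```bash
python3 - <<'E'
from fitbox import *
pb=[.5999,-.0088,.1864,.1397]
off=(T-.4-proj('top',w(pb,Bf(139.7))));print(off.T.round(1));m=off.mean(0)
for y in(-.2,-.15,-.11,-.095,-.08): print(y,((proj('top',w(pb,[[-.1,y,.111]]))+m-[250,190])*5+2).round(0))
E
```

```text
[[ 0.7 -0.1  0.9  1.2  1.   0.5 -0.8 -0.5]
 [ 0.7  0.5  0.  -0.3  0.9  0.7  0.3  0.4]]
-0.2 [[545. 160.]]
-0.15 [[448. 179.]]
-0.11 [[370. 194.]]
-0.095 [[341. 200.]]
-0.08 [[311. 205.]]
```

```bash
python3 - <<'E'
from fitbox import *
t=cv2.imread('pics/t6.png').astype(float);sat=t.max(2)-t.min(2)
pb=[.5999,-.0088,.1864,.1397]
m=np.array([.4,.4])
for u in range(322,374,4):
    v=np.arange(212,238);wt=np.clip(35-sat[212:238,u],0,None)
    # predicted
    ys=np.linspace(-.26,-.07,400);Pp=proj('top',w(pb,np.c_[np.full(400,-.1),ys,np.full(400,.1115)]))+m
    print(u,(wt*v).sum()/wt.sum(),wt.sum(),np.interp(u,Pp[::-1,0] if Pp[0,0]>Pp[-1,0] else Pp[:,0],Pp[::-1,1] if Pp[0,0]>Pp[-1,0] else Pp[:,1]).round(2))
E
```

```text
322 228.11111111111111 81.0 228.73
326 227.320987654321 81.0 227.95
330 226.51724137931035 87.0 227.17
334 225.6153846153846 78.0 226.38
338 225.03529411764706 85.0 225.6
342 224.35365853658536 82.0 224.82
346 223.43023255813952 86.0 224.04
350 222.6341463414634 82.0 223.25
354 221.7 80.0 222.47
358 221.15384615384616 78.0 221.69
362 220.34567901234567 81.0 220.91
366 219.5287356321839 87.0 220.12
370 218.87777777777777 90.0 219.34
```

Emit:
carry_out --pt "0 -0.07 0.05 0.5 0 0 0" --pt "0 -0.07 0.05 1 0 0 0" --pt "0 -0.07 0.05 1.5 0 0 0" --pt "0 -0.07 0.05 2 0 0 0" --pt "0 -0.07 0.05 2.5 0 0 0" --pt "0 -0.07 0.05 2.5 0 0 0"

```text
time: 9.15
position: [0.545, -0.2624, 0.1109]
tool_rot: [-0.704, -0.066, 0.066, 0.704]
ft_force: [0.2, -0.9, -0.3]
grip_width: 0.0106
```

Emit:
carry_out --pt "0 0 0 0.5 0 0 0" --pt "0 0 0 1 0 0 0" --pt "0 0 0 1.5 0 0 0" --pt "0 0 0 2 0 0 0" --pt "0 0 0 2.5 0 0 0" --pt "0 0 0 2.5 0 0 0"

```text
time: 9.75
position: [0.5403, -0.2379, 0.1109]
tool_rot: [-0.704, -0.066, 0.066, 0.704]
ft_force: [-0.7, -0.3, -0.8]
grip_width: 0.011
```

```bash
python3 snap.py s7 scene; python3 - <<'E'
from h import *
crop(cv2.imread('pics/s7.png'),190,80,330,200,5,'s7c.png')
E
```

```text
9.75 [ 0.5403 -0.2379  0.1109] [-0.7036 -0.0663  0.0659  0.7044] [-0.6045  0.6555  1.6289  0.0015  0.8573 -0.7927] [-0.7416 -0.2519 -0.7927] 0.010968392377786096
```

View pics/s7c.png

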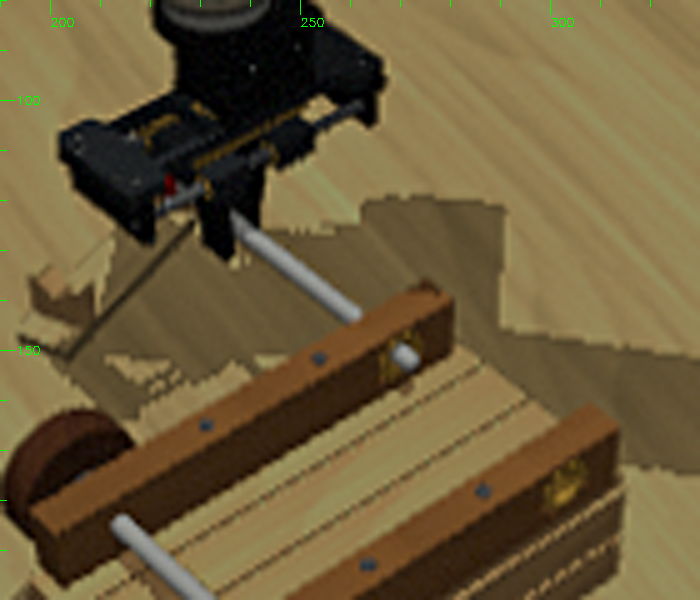

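Emit:
carry_out --pt "0 0 0 1.5 0 0 0" --pt "0 0 0 3 0 0 0" --pt "0 0 0 4.5 0 0 0" --pt "0 0 0 6 0 0 0" --pt "0 0 0 7.5 0 0 0" --pt "0 0 0 9 0 0 0" --pt "0 0 0 9 0 0 0"

```text
time: 10.5
position: [0.5228, -0.1478, 0.1109]
tool_rot: [-0.703, -0.066, 0.067, 0.705]
ft_force: [0.5, 0.8, -1.1]
grip_width: 0.0109
```

```bash
python3 snap.py w8 wrist;python3 - <<'E'
from h import *
d=np.array([-np.sin(.1864),np.cos(.1864),0]);b=np.array([.5164,-.106,.1108])
for s in(.045,.02):
    P=b-d*s;P[2]=.1108;row(P,toolR(100.68))
E
```

```text
10.5 [ 0.5228 -0.1478  0.1109] [-0.7033 -0.0664  0.067   0.7046] [-0.4819  0.6106  1.749   0.0017  0.7837 -0.672 ] [ 0.4734  0.7885 -1.1494] 0.010876073247215191
row [ 0.081  0.024 -0.119 -0.     0.002  0.001] dist 0.15 deg 0.1
row [ 0.086  0.025  2.381 -0.     0.002  0.001] dist 2.38 deg 0.1
```

View pics/w8.png

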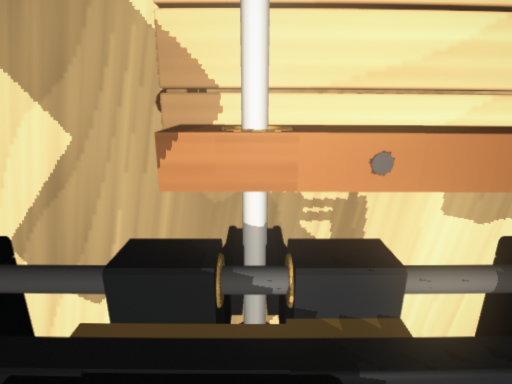

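Emit:
carry_out --pt "0 0.08 0 0 0 0 0" --pt "0 0.08 0 0.5 0 0 0" --pt "0 0.08 0 1 0 0 0" --pt "0 0.08 0 1.5 0 0 0" --pt "0 0.08 0 2 0 0 0" --pt "0 0.08 0 2.5 0 0 0" --pt "0 0.08 0 2.8 0 0 0" --pt "0 0.08 0 2.8 0 0 0"

```text
time: 11.35
position: [0.5194, -0.1222, 0.111]
tool_rot: [-0.704, -0.066, 0.066, 0.704]
ft_force: [-0.3, -0.8, -0.9]
grip_width: 0.0105
```

```bash
python3 snap.py s9 scene; python3 snap.py w9 wrist; python3 - <<'E'
from h import *
crop(cv2.imread('pics/s9.png'),190,80,330,200,5,'s9c.png')
E
```

```text
11.35 [ 0.5194 -0.1222  0.111 ] [-0.7038 -0.0664  0.0657  0.7042] [-0.4413  0.6009  1.775   0.0014  0.7652 -0.6294] [-0.3444 -0.8342 -0.8789] 0.010483711312367684
11.4 [ 0.5196 -0.1226  0.111 ] [-0.7039 -0.0665  0.0656  0.7041] [-0.4416  0.601   1.7746  0.0012  0.7651 -0.6295] [-0.4211 -0.6847 -1.4653] 0.010673707005765696
```

View pics/s9c.png

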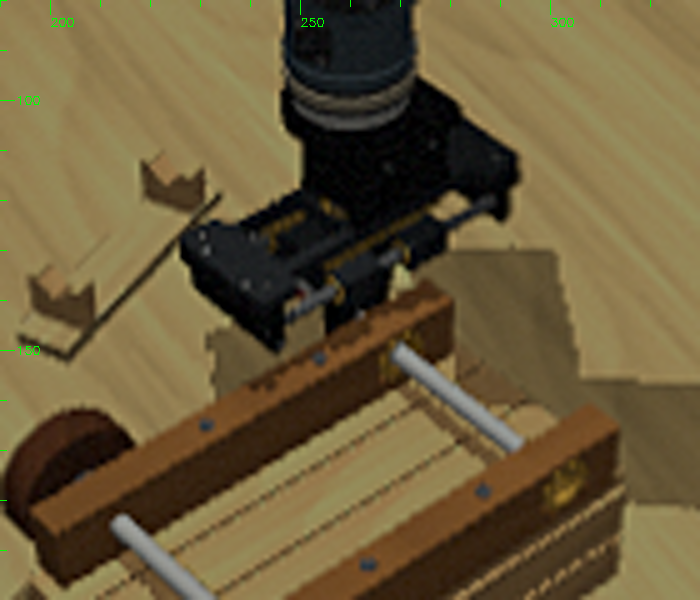

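View pics/w9.png

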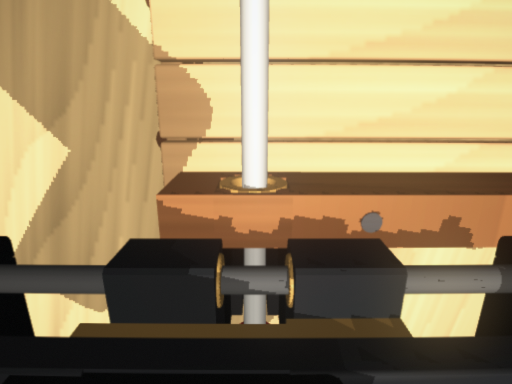

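Emit:
carry_out --pt "0.5 0 0 0 0 0 0" --pt "0.5 0 0 0 0 0 0" --pt "0.5 0 0 0 0 0 0" --pt "0.5 0 0 0 0 0 0" --pt "0.5 0 0 0 0 0 0" --pt "0.5 0 -2 0 0 0 0" --pt "0.5 0 -5 0 0 0 0" --pt "0.5 0 -7 0 0 0 0" --pt "0.5 0 -7 -4 0 0 0" --pt "0.5 0 -7 -7.9 0 0 0" --pt "0.5 0 -7 -7.9 0 0 0" --pt "0.5 0 -7 -7.9 0 0 0"

```text
time: 12.65
position: [0.5339, -0.2011, 0.1808]
tool_rot: [-0.704, -0.065, 0.065, 0.704]
ft_force: [-0.2, 0.6, 0.0]
grip_width: 0.0435
```

```bash
python3 snap.py w10 wrist;python3 snap.py s10 scene; python3 - <<'E'
from h import *
crop(cv2.imread('pics/s10.png'),190,80,330,200,5,'s10c.png')
E
```

```text
12.65 [ 0.5339 -0.2011  0.1808] [-0.7038 -0.0655  0.0649  0.7044] [-0.5567  0.532   1.6314  0.0016  0.9781 -0.7422] [-0.2122  0.5538  0.0083] 0.043530557566503376
12.7 [ 0.5334 -0.2     0.1806] [-0.7034 -0.0656  0.0656  0.7047] [-0.5555  0.5317  1.6327  0.0017  0.9782 -0.7422] [-0.3247 -0.1238 -0.254 ] 0.04347108898134596
```

View pics/w10.png

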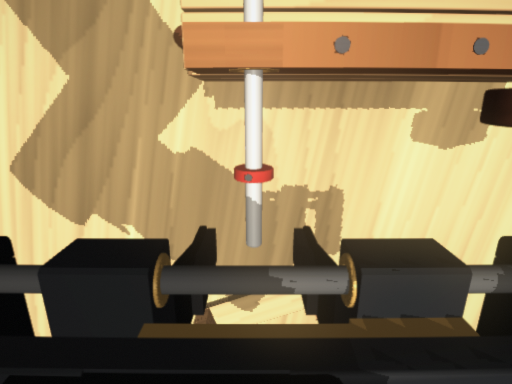

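View pics/s10c.png

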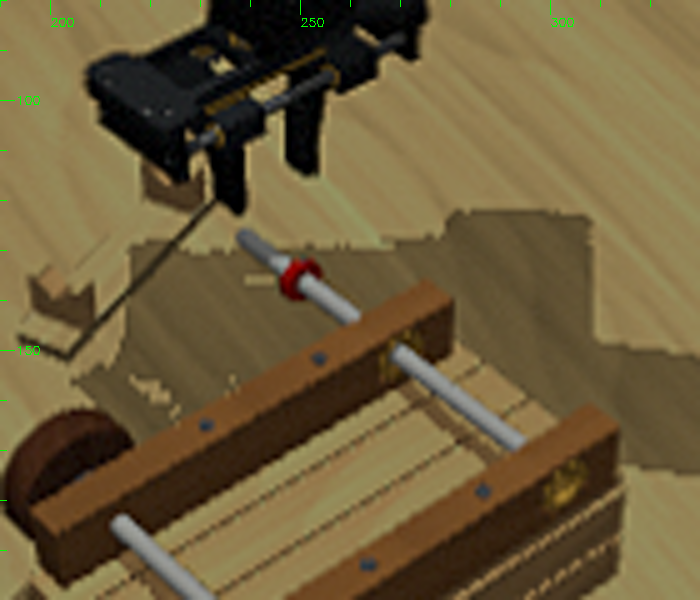

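```bash
python3 - <<'E'
from h import *
import pickle
o=pickle.load(open('pics/w10.pkl','rb'));Rm=R.from_quat(o['tool_rot']).as_matrix()
P=onz('wrist',[[253.5,245],[253.5,200],[253.7,174],[254,100]],[.110]*4,o);print(((P-o['position'])@Rm)*1000)
E
```

```text
[[ -0.2895  70.7471 -25.7012]
 [ -0.2389  70.7782   9.5895]
 [ -0.0723  70.7952  28.6333]
 [  0.1849  70.8391  78.2821]]
```

Emit:
carry_out --pt "0.5 0 3 0 0 0 0" --pt "0.5 0 5.5 0 0 0 0" --pt "0.5 0 7.1 0 0 0 0" --pt "0.5 0 7.1 0 0 0 0" --pt "0.5 0 7.1 0 0 0 0" --pt "0 0 7.1 0 0 0 0" --pt "0 0 7.1 0 0 0 0" --pt "0 0 7.1 0 0 0 0" --pt "0 0 7.1 0 0 0 0" --pt "0 0 7.1 0 0 0 0" --pt "0 0 7.1 0 0 0 0" --pt "0 0 7.1 0 0 0 0" --pt "0 0 7.1 0 0 0 0" --pt "0 0 7.1 0 0 0 0" --force 45

```text
time: 14.15
position: [0.5343, -0.2006, 0.11]
tool_rot: [-0.704, -0.066, 0.065, 0.704]
ft_force: [0.5, -1.1, -0.3]
grip_width: 0.0109
```

```bash
python3 snap.py w11 wrist; python3 - <<'E'
from h import *
d=np.array([-np.sin(.1864),np.cos(.1864),0]);b=np.array([.5164,-.106,.1108])
for s in(.05,.034):
    P=b-d*s;P[2]=.1108;row(P,toolR(100.68))
E
```

```text
14.15 [ 0.5343 -0.2006  0.11  ] [-0.704  -0.0664  0.0653  0.7041] [-0.5553  0.6372  1.6813  0.0013  0.822  -0.7427] [ 0.5017 -1.1351 -0.2597] 0.01089819443379203
row [-0.005 -0.078  4.622 -0.     0.     0.001] dist 4.62 deg 0.1
row [-0.005 -0.078  6.222 -0.     0.     0.001] dist 6.22 deg 0.1
```

View pics/w11.png

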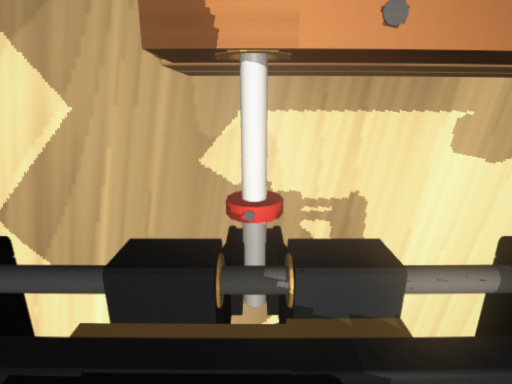

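Emit:
carry_out --pt "0 0 -0.05 0.8 0 0 0" --pt "0 0 -0.05 1.6 0 0 0" --pt "0 0 -0.05 2.4 0 0 0" --pt "0 0 -0.05 3.2 0 0 0" --pt "0 0 -0.05 4 0 0 0" --pt "0 0 -0.05 4.8 0 0 0" --pt "0 0 -0.05 5.5 0 0 0" --pt "0 0 -0.05 5.5 0 0 0"

```text
time: 15.0
position: [0.524, -0.1452, 0.111]
tool_rot: [-0.704, -0.067, 0.065, 0.704]
ft_force: [-0.5, -0.1, 5.8]
grip_width: 0.0106
```

```bash
python3 snap.py w12 wrist
```

```text
15.0 [ 0.524  -0.1452  0.111 ] [-0.7037 -0.0666  0.0654  0.7043] [-0.4768  0.61    1.7497  0.0023  0.781  -0.6653] [-0.5257 -0.0674  5.8286] 0.010550446718535552
```

View pics/w12.png

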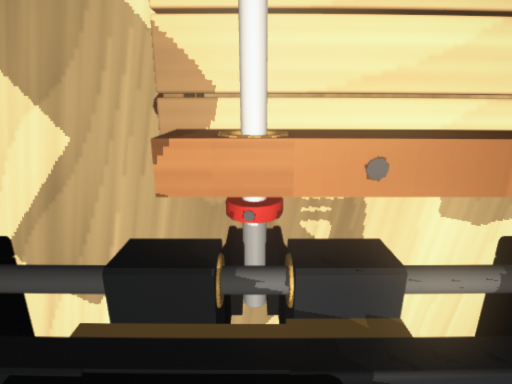

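Emit:
carry_out --pt "0 0 -0.05 0.2 0 0 0" --pt "0 0 -0.05 0.4 0 0 0" --pt "0 0 -0.05 0.5 0 0 0" --pt "0 0 -0.05 0.6 0 0 0" --pt "0 0 -0.05 0.6 0 0 0"

```text
time: 15.55
position: [0.5232, -0.1407, 0.1112]
tool_rot: [0.704, 0.067, -0.065, -0.704]
ft_force: [-0.5, -3.2, 5.1]
grip_width: 0.0106
```

Emit:
carry_out --pt "0 0 0 0.1 0 0 0" --pt "0 0 0 0.2 0 0 0" --pt "0 0 0 0.2 0 0 0"

```text
time: 15.85
position: [0.5228, -0.1389, 0.1113]
tool_rot: [0.704, 0.067, -0.065, -0.704]
ft_force: [-0.1, -3.7, 5.7]
grip_width: 0.0107
```

```bash
python3 snap.py w13 wrist; python3 - <<'E'
from h import *
crop(cv2.imread('pics/w13.png'),190,100,320,240,4,'w13c.png')
E
```

```text
15.85 [ 0.5228 -0.1389  0.1113] [ 0.7042  0.0665 -0.0652 -0.7039] [-0.4667  0.6069  1.757   0.0008  0.7758 -0.6539] [-0.0634 -3.7182  5.7462] 0.010733692578512645
```

View pics/w13c.png

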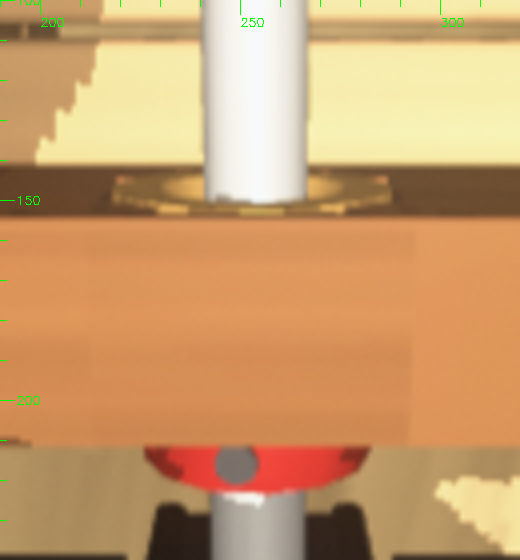

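Emit:
carry_out --pt "0 0 0 0.1 0 0 0" --pt "0 0 0 0.2 0 0 0" --pt "0 0 0 0.2 0 0 0"

```text
time: 16.2
position: [0.5229, -0.1384, 0.1113]
tool_rot: [0.705, 0.067, -0.065, -0.703]
ft_force: [-1.2, -8.4, 3.4]
grip_width: 0.0105
```

Emit:
carry_out --pt "0 0 0 0.1 0 0 0" --pt "0 0 0 0.1 0 0 0" --pt "0 0 0 0.1 0 0 0" --pt "0 0 0 0.1 0 0 0"

```text
time: 16.6
position: [0.5229, -0.1384, 0.1114]
tool_rot: [0.706, 0.067, -0.065, -0.702]
ft_force: [-1.2, -10.2, 4.1]
grip_width: 0.0107
```

```bash
python3 snap.py w14 wrist; python3 snap.py s14 scene; python3 snap.py t14 top; python3 - <<'E'
from h import *
crop(cv2.imread('pics/w14.png'),190,100,320,240,4,'w14c.png')
crop(cv2.imread('pics/s14.png'),190,80,330,200,5,'s14c.png')
E
```

```text
16.6 [ 0.5229 -0.1384  0.1114] [ 0.7056  0.0673 -0.0652 -0.7024] [-0.4641  0.6061  1.7588 -0.0034  0.7718 -0.6495] [ -1.1995 -10.1863   4.0654] 0.010676925150213314
16.65 [ 0.5229 -0.1384  0.1114] [ 0.7056  0.0673 -0.0652 -0.7024] [-0.4641  0.6061  1.7588 -0.0033  0.7718 -0.6495] [-1.4346 -9.7132  3.6129] 0.010737844731615554
16.7 [ 0.5229 -0.1383  0.1114] [ 0.7056  0.0673 -0.0652 -0.7024] [-0.464   0.606   1.7588 -0.0033  0.7718 -0.6494] [ -1.4982 -10.1404   3.8143] 0.010465693997088587
```

View pics/w14c.png

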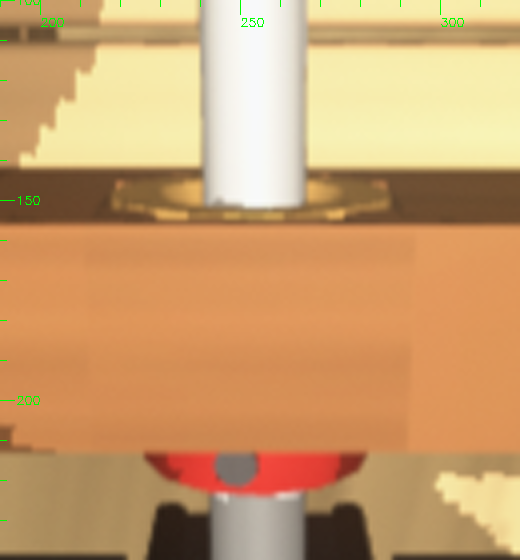

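View pics/s14c.png

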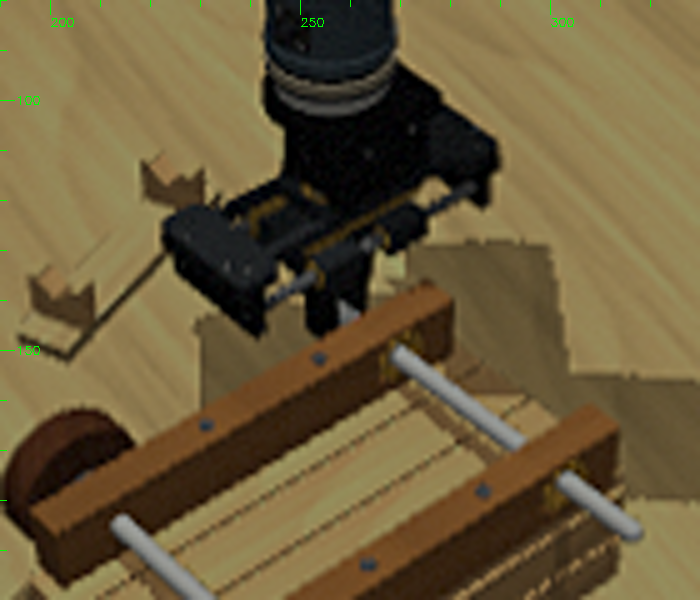

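View pics/t14.png

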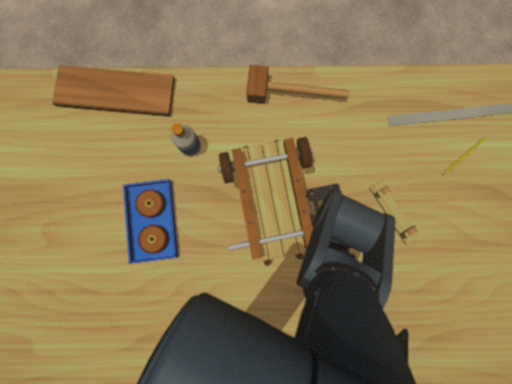

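```bash
python3 - <<'E'
from fitbox import *
import pickle
o=pickle.load(open('pics/w14.pkl','rb'))
pb=[.5999,-.0088,.1864,.1397]
def inbox(P):
    c,s=np.cos(pb[2]),np.sin(pb[2]);q=P-[pb[0],pb[1],0];return np.c_[c*q[:,0]+s*q[:,1],-s*q[:,0]+c*q[:,1],q[:,2]]*1000
print('rear rim',inbox(onz('wrist',[[254,223.1]],[.1245],o)))
print('bearer outer top edge',inbox(onz('wrist',[[254,212.6]],[.131],o)),'inner top',inbox(onz('wrist',[[254,155.7]],[.131],o)))
for y in(.130,.135,.14):print(y,(proj('scene',w(pb,[[-.1,y,.1105]]))+[1.2,.3]-[190,80]+.5)*5)
print(robot.get_obs()['ft_force'])
E
```

```text
rear rim [[-99.5501 -87.3108 124.5   ]]
bearer outer top edge [[-99.5661 -79.9443 131.    ]] inner top [[-99.5759 -55.998  131.    ]]
0.13 [[633.6461 540.8017]]
0.135 [[640.2337 546.0397]]
0.14 [[646.8447 551.2973]]
[ -1.633  -10.1643   4.8273]
```

```bash
python3 -c "
from rig import robot
print(robot.hand_in());o=robot.get_obs();print(o['time'],o['position'],o['ft_force'],o['grip_width'])"
```

```text
the job is handed in; nothing more can be done
None
the job is handed in; nothing more can be done
```

The second axle is in: it went plain end first through the right-hand bushing, across the gap and through the left one. The red collar sits against the right bearer, and the gripper still holds the stub. I handed it in at 16.7 s.

I first gripped the axle ahead of the collar and threaded it into both bushings. Then I let go, took hold of the stub behind the collar, and pushed the axle home.

**Last checks:**
- **Collar:** the arm stopped moving forward, with about 10 N pushing the collar against the bearer. The wrist camera puts the collar's rear rim 7.3 mm outside the bearer face. The collar is 8 mm thick, so it is touching to within about 1 mm.
- **Far end:** the plain end sticks out about 55 mm past the left bearer, ready for the wheel. The axle shows in both bushings.
- **Grip:** the fingers are closed on the stub at a 45 N grip setting. They read 10.7 mm on the 12 mm axle, as they did throughout.
- **Loose items:** in the last top picture the two wheels and the glue bottle are where they started.

**Small disagreements:** the fixed cameras and the wrist camera differed by up to about 4 mm on where the box is. I used the wrist measurement, and the axle went in with no noticeable force. At the end there was also about 4–5 N pushing up on the tool, and the tool had tilted by a fraction of a degree from the push.

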